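# Feel the key home and unlock the tea house cash box

## Task

Unlock the green cash box with the black-headed key from the beech stand: put the key in the lock on the lid and, pressing only lightly, turn it gently back and forth to feel for the hidden keyway, never forcing it. When it finds the keyway push it fully home, give it a full quarter turn clockwise and leave it standing in the lock. Leave the yellow-headed key and everything else on the table as they are.

Things in the scene. Friction and masses are not known exactly. Their poses are not given: they have to be found in the camera images.
- key: Key, 80 mm, black head, upright in the stand. Origin: mid tip of bit; z up the shank, x along the bit. From the tip: flat bit 11 (x) x 3 (y) mm, 5 tall; neck 2.8 dia to 12.5; shank 10 dia to 42 (its lower end is the shoulder); collar 18 dia to 46; flat head 30 (x) x 9 (y) from 46 to 80, pinched across y. Bit is the same turned half round. 36 to 59 g
- spare_key: Bystander: the other key, same shape with a yellow head, standing in the other hole of the stand
- stand: Fixed beech stand 110 (x) x 200 (y) x 48 mm, origin under the middle. Two 13 mm key holes through its top at x -25, y -40 and +40; the two keys hang in them by their collars (which key in which hole varies), head wide about along y. Behind, at x +19 and +43, two slots with leaning white tiles up to 68 mm above the table, fixed
- cashbox: Fixed green steel cash box 158 (x) x 208 (y) mm, lid top 90 mm above the table, origin under the middle. Lock in the lid 45 mm towards -x, y 0. Low carrying bail on the rear half (+x) up to 8 mm above the lid
- lock_mouth (a point): Centre of the lock's round dished mouth (23 mm wide, 6 mm above the lid), axes as the box. 6 mm below, a 14 mm bore; 16 mm below, a sprung barrel face (2 N preload, 1 N/mm, 5 mm travel) with a bevelled 4.4 mm keyway, 6 mm thick: key x at box x +-0.5 rad (worked round, hidden; stays put). Key turns only beneath it, shoulder on the face: tip 28.5 mm below the mouth. Over 25 N forces it
- cam (a joint): Angle of the lock's cam, driven by the key's bit once fully home: 0 locked, grows clockwise seen from above, open beyond 1.0 rad, stop at 1.9 rad; light friction (0.03 N m), stays where left; about 0.15 rad of slack between bit and cam, and 0.13 rad between bit and keyway
- canister: red enamel tin canister with screw cap, 90 mm across, 133 mm tall, origin under its centre
- saucer: nickel saucer 110 mm across, 12 mm high, origin under its centre
- tea_glass: clear tea glass on the saucer, 60 mm across the rim, 78 mm tall, origin under its centre
- scoop: brass sugar scoop lying on the table: cup 40 mm across, 24 mm high, origin under the cup's centre, handle 95 mm long towards its -x
- tile0: loose white okey tile 37 x 25 x 8 mm, lying flat, origin under its centre
- tile1: loose white okey tile, as tile0
- tile2: loose white okey tile, as tile0

How it is judged (in metres and radians):
On the way, in this order (a step that is already met when the one before it is completed fails the run):
1. the key is pushed fully home through the keyway, not yet turned (horizontal distance between key and lock_mouth below 0.003 m and z of key in the frame of lock_mouth below -0.0265 m and value of joint cam below 0.4 rad), for 0.1 s.
2. the key has turned the cam clockwise to the open position (value of joint cam above 1 rad), for 0.1 s.
At the end, for the whole second after the job is handed in: the key stands released and at rest in the lock, its tip at least 26.5 mm below the mouth and within 3 mm of the lock's axis, within 0.2 rad of upright, with the cam turned more than 1.0 rad clockwise (value of joint cam above 1 rad and horizontal distance between key and lock_mouth below 0.003 m and z of key in the frame of lock_mouth below -0.0265 m and angle between key's own z axis and vertical below 0.2 rad and linear speed of key below 0.02 m/s); the robot touches nothing.
It fails at once if the key is forced: it bears on the box or its lock with more than 25 N (contact force between key and cashbox above 25 N).
It fails at once if the other key or another bystander is moved by more than 20 mm (distance of any of spare_key, canister, saucer, tea_glass, scoop, tile0, tile1, tile2 from where it was at the start of the episode above 0.02 m).
It also fails if it takes over 61 s, if anything falls off the work surface, if the arm or the gripper's body presses on something with over 40 N, if the wrist force passes 120 N, or if a joint passes its speed limit or range.

## Robot

A 6-joint arm with a two-finger parallel gripper is mounted at the origin on the work surface. World frame = base frame: x ahead of the robot, y to its left, z up, the work surface at z = 0. Lengths are in m, angles in degrees, forces in N, time in s.
With the tool pointing down it reaches from about 0.3 to 0.75 m from the base axis. Payload 8.5 kg.
Tool frame: the origin (TCP) lies on the centre line of the jaws, within the pads' length; the fingertips stand 17 mm ahead of it and the grasp point (between the pads) lies 2 mm behind it (env.tcp_to_tips is the distance from the TCP to the fingertips, in m); z points along the fingers, y is the line along which they close (so a half turn about z gives the same grasp; the last joint's range is limited). The gripper opens to 85 mm and grips with 20 to 120 N. Pads are 22 mm wide; open, the fingers measure 114 mm over their backs; the gripper's body (76 mm by 85 mm) begins 54 mm behind the grasp point. The pads swing forward as they close: fully open they stand 13 mm farther back than shut.
Start: joints at [61.347, 21.807, 74.336, -0, 83.858, -12.336], TCP at [0.155, 0.528, 0.248] pointing down, gripper open.
Joint ranges: [-178.18, 178.18], [-50.72, 133.34], [12.68, 142.11], [-81.47, 261.47], [9.98, 163.14], [-165.26, 165.26]. Speed limits (degrees/s): [136.94, 136.94, 180, 180, 180, 180].

## Interface

Orientations are given as a 3x3 rotation matrix whose columns are the frame's x, y, z axes.
In Python, from rig import env gives the robot as it stands. The module is installed in compiled form; this text tells all that it offers.
- The arm moves only by the shell command python3 -m pendant 'ROWS' [FORCE]. ROWS is JSON, a list of rows, each a list of 7 numbers: the opening, from 0 (shut) to 1 (fully open), then the shift along the tool's x, y, z in m, then the turn, a rotation vector about the tool's x, y, z in rad. A call has 1 to 5 rows; each row is the pose to reach, as a shift and turn from the pose commanded when the call began, along the tool's axes at that moment; what a row does not reach only later rows make up. A row lasts 1/8 s, in which the tool goes at most 62.5 mm and 10.7 degrees, less where a joint would pass 70% of its speed; a pose out of reach is approached as far as the arm can. A call with a gripper value outside its range is refused whole. The fingers move at their own pace and stop on an object; FORCE is the grip in N (left out, the last holds). Time passes only in rows, so rows that repeat a pose let the fingers close. It gives the time, the measured TCP pose, the force, the opening and the grip force at its end, in the units of the state.
- env.observe(): the state, without advancing time (a new reading comes with each control period).
- env.get_image(name): name is "side" or "top"; returns a dict with "image" (384x512x3 uint8, blue, green, red), "fx", "fy", "cx", "cy" (pixels), "pose" (4x4, takes a point from camera to world coordinates). Camera axes: x right, y up, looking along -z (the intrinsics and any distortion apply to the point x, -y, -z); pixel columns grow to the right and rows downward; lengths in m; the calibration is good to about 2 mm. A picture is of the moment at which its call begins. There is no depth.
- env.close_job(): hands the job in; it is judged then, once.
Trained networks look in the newest picture that a camera, given by its name, has taken for a name from the list of things; names that differ only in an ending like _2 or _b are one class to them, and where a whole thing is asked for, a point or a joint stands for the part that bears it (a point fixed in the world has none). Each returns a list of dicts, best first, with "conf" (0 to 1); they miss things now and then, are a little off and sometimes report something else, mostly with a low value. They report only what shows in the picture. A call takes as long as a camera call.
- env.find_in(camera, thing): "bbox" ([centre column, centre row, width, height] in pixels, round what is visible of it).
- env.trace(camera, thing): "mask" (384x512 bool, what is visible of it) and "bbox" ([centre column, centre row, width, height] in pixels, round what is visible of it).
- env.tip_of(camera, thing): "centre" ([column, row] in pixels: a listed point, or the origin of a listed thing).
The state is a dict: "time_s": time; "q": joint angles; "qvel": joint speeds; "joint_efforts": joint torques, N m; "position": TCP position; "tool_rot": TCP orientation; "ft_force": force on the tool from outside, world axes, zero at the start; "wrist_torque": the same for the moment, N m; "grip_width": finger opening in m; "gripper_force": force on a finger pad.
Only numpy, scipy, OpenCV 4.12 (cv2) and the standard library are available. Lean on these libraries where they do the work, as an engineer would, in place of code of your own. Each camera call takes 0.05 s, during which the arm holds its last target. There are 200 camera calls.

## Working session

There is one attempt and no reset: what is moved stays moved. The work goes in short steps, Python scripts to look and compute and a shell command to move; the robot and the scene stay as the last step left them, time stands still between calls to the robot, and variables do not carry over. Pictures are saved under pics/ and viewed, at most 10 in all, crops included, and the job is handed in when it is done.

```bash
mkdir -p pics; cat > h.py <<'E'
import numpy as np, cv2
from rig import env
def ray(im,px):
    d=np.array([(px[0]-im["cx"])/im["fx"],-(px[1]-im["cy"])/im["fy"],-1.0])
    P=np.array(im["pose"]);return P[:3,3],P[:3,:3]@d
def at_z(im,px,z):
    o,d=ray(im,px);return o+d*(z-o[2])/d[2]
def proj(im,p):
    P=np.array(im["pose"]);c=P[:3,:3].T@(np.array(p)-P[:3,3])
    return np.array([im["cx"]+im["fx"]*c[0]/-c[2],im["cy"]-im["fy"]*c[1]/-c[2]])
def tri(a,pa,b,pb):
    o1,d1=ray(a,pa);o2,d2=ray(b,pb)
    s=np.linalg.lstsq(np.c_[d1,-d2],o2-o1,rcond=None)[0]
    p,q=o1+d1*s[0],o2+d2*s[1];return (p+q)/2,np.linalg.norm(p-q)
E
python3 - <<'E'
from h import *
np.set_printoptions(precision=4,suppress=True)
I={n:env.get_image(n) for n in("top","side")}
for n in I:
    cv2.imwrite(f"pics/{n}0.png",I[n]["image"]); print(n,[k for k in I[n]],I[n]["fx"],np.array(I[n]["pose"])[:3].tolist())
T={}
for t in["key","spare_key","stand","cashbox","lock_mouth","canister","tea_glass","scoop"]:
    for n in I:
        r=env.tip_of(n,t)
        if r: T[t,n]=r[0]["centre"]; print(t,n,[(np.round(x["centre"],1).tolist(),round(x["conf"],2)) for x in r[:2]])
    if (t,"top") in T and (t,"side") in T: print("  ",t,*tri(I["top"],T[t,"top"],I["side"],T[t,"side"]))
E
```

```text
top ['image', 'fx', 'fy', 'cx', 'cy', 'pose'] 401.65879328791584 [[-0.02187009644724914, 0.9908135953785625, -0.13345455441608012, 0.40344488507211257], [-0.9996463768341132, -0.019652185095867792, 0.01791404207285216, -0.053679671781719666], [0.015126802828694112, 0.13379914362193884, 0.9908930159216068, 1.089089147043649]]
side ['image', 'fx', 'fy', 'cx', 'cy', 'pose'] 363.5128146330571 [[0.6875634535296975, 0.45865621331447354, -0.5629307020924903, -0.07386137403080685], [-0.7261000480315053, 0.4279487932174488, -0.5381807787652537, -0.6787609255963802], [-0.005934443441573297, 0.778777444698906, 0.6272722487160429, 0.7893672257119243]]
key top [([110.2, 203.4], 0.56)]
key side [([164.9, 171.8], 0.52)]
   key [ 0.5139  0.3088 -0.0045] 0.0004330244187491051
spare_key top [([168.5, 265.7], 0.39), ([139.3, 211.3], 0.38)]
spare_key side [([173.6, 179.7], 0.61)]
   spare_key [0.3774 0.1014 0.1418] 0.06540477044029268
stand top [([125.7, 198.2], 0.97)]
stand side [([177.2, 175.3], 0.57)]
   stand [ 0.5314  0.2656 -0.0088] 0.008734649594780815
cashbox side [([271.1, 227.0], 0.87), ([326.0, 287.3], 0.36)]
lock_mouth top [([299.4, 195.4], 0.81)]
lock_mouth side [([268.5, 215.2], 0.59)]
   lock_mouth [ 0.5162 -0.1951  0.0896] 0.002863944907096348
canister top [([179.5, 118.5], 0.79), ([207.3, 255.7], 0.57)]
canister side [([241.4, 165.1], 0.59)]
   canister [ 0.7436  0.1246 -0.0022] 0.012360053069181592
tea_glass top [([382.2, 204.2], 0.79)]
tea_glass side [([325.0, 284.6], 0.59), ([170.4, 217.4], 0.48)]
   tea_glass [ 0.4908 -0.4246  0.0088] 0.01327619105739522
scoop top [([377.3, 205.0], 0.66), ([299.4, 193.6], 0.63)]
scoop side [([207.7, 149.6], 0.67)]
   scoop [ 0.3894 -0.2325  0.417 ] 0.1635786877755694
```

View pics/top0.png

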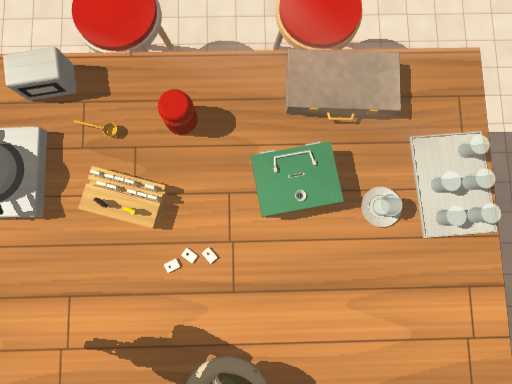

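View pics/side0.png

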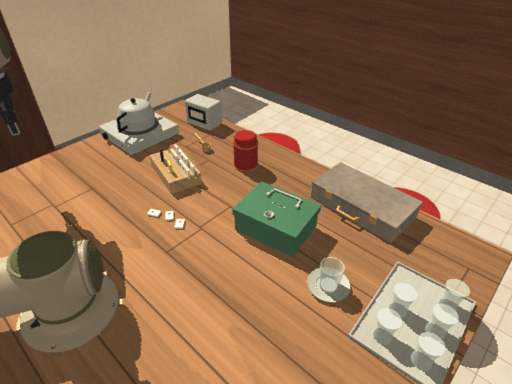

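The top view shows the black key at about (101,203), the yellow one at (129,210), the lock mouth at about (300,196), and the box and stand both slightly yawed. Next I'll get precise poses from the masks.

```bash
python3 - <<'E'
from h import *
np.set_printoptions(precision=4,suppress=True)
I={n:env.get_image(n) for n in("top","side")}
M={}
for n in I:
    for t in["key","spare_key","lock_mouth","cashbox","stand"]:
        r=env.trace(n,t)
        for x in r[:2]:
            ys,xs=np.nonzero(x["mask"]);print(n,t,round(x["conf"],2),np.round(x["bbox"],1),len(xs))
        if r:
            M[n,t]=r[0]["mask"]
            if t in("cashbox","stand","key","spare_key"):
                ys,xs=np.nonzero(r[0]["mask"]);rr=cv2.minAreaRect(np.c_[xs,ys].astype(np.float32));b=cv2.boxPoints(rr)
                z={"cashbox":.09,"stand":.048}.get(t,.069)
                if n=="top": print("   corners",np.array([at_z(I[n],p,z)[:2] for p in b]).tolist())
# colour: black head & yellow head
for n in I:
    im=I[n]["image"];
    c=(75,185,70,40) if n=="top" else (145,140,60,60)
    x,y,w,h=c;cv2.imwrite(f"pics/{n}_st.png",cv2.resize(im[y:y+h,x:x+w],None,fx=6,fy=6,interpolation=cv2.INTER_CUBIC))
a=cv2.imread("pics/top_st.png");b=cv2.imread("pics/side_st.png")
im=I["top"]["image"][135:225,245:350];c=cv2.resize(im,None,fx=3.7,fy=3.7,interpolation=cv2.INTER_CUBIC)
W=np.zeros((600,790,3),np.uint8);W[:240,:420]=a;W[:360,425:785]=b;W[260:593,:388]=c[:333];cv2.imwrite("pics/m1.png",W)
hsv=cv2.cvtColor(I["top"]["image"],cv2.COLOR_BGR2HSV)
g=((abs(hsv[...,0].astype(int)-75)<20)&(hsv[...,1]>90)).astype(np.uint8)
k,l,s,_=cv2.connectedComponentsWithStats(g);i=1+np.argmax(s[1:,4]);print(s[i])
ys,xs=np.nonzero(l==i);hull=cv2.convexHull(np.c_[xs,ys].astype(np.int32));print(cv2.approxPolyDP(hull,4,True)[:,0].tolist())
E
```

```text
top spare_key 0.5 [130.6 211.6  12.4  10.6] 71
   corners [[0.4814426769427189, 0.24807980078227276], [0.4973261333421045, 0.24641792371246357], [0.4927309118626454, 0.21498899291917334], [0.4768579479128717, 0.21671714980283951]]
top lock_mouth 0.93 [295.  178.4  93.   77.3] 5239
top lock_mouth 0.46 [208.1 255.8  11.8  12.1] 124
top cashbox 0.63 [296.1 179.4  86.   78.9] 5174
top cashbox 0.26 [179.4 114.8  36.9  48.7] 1303
   corners [[0.6228747296382484, -0.07154259397444535], [0.6586429133761367, -0.2812385479141865], [0.49674289107786207, -0.3027280217770546], [0.4630227186000823, -0.09715054653031654]]
top stand 0.59 [123.5 199.2  89.9  61.4] 3391
   corners [[0.49751718599970274, 0.3734024539941046], [0.6126170257119894, 0.34653246113714326], [0.5525079390498369, 0.14120145314633387], [0.43877723828839954, 0.17104064002033112]]
side key 0.48 [162.8 157.1   2.3  11.3] 35
side spare_key 0.54 [169.7 164.9   6.4  15.4] 39
side lock_mouth 0.76 [277.6 219.9  86.7  74.5] 4130
side lock_mouth 0.49 [330.6 284.6  42.9  29.9] 651
side cashbox 0.91 [276.7 217.3  91.6  72.3] 4170
side stand 0.7 [175.9 170.6  49.7  49.2] 1561
[ 251  142   92   74 4518]
[[342, 200], [262, 215], [251, 156], [329, 142]]
```

View pics/m1.png

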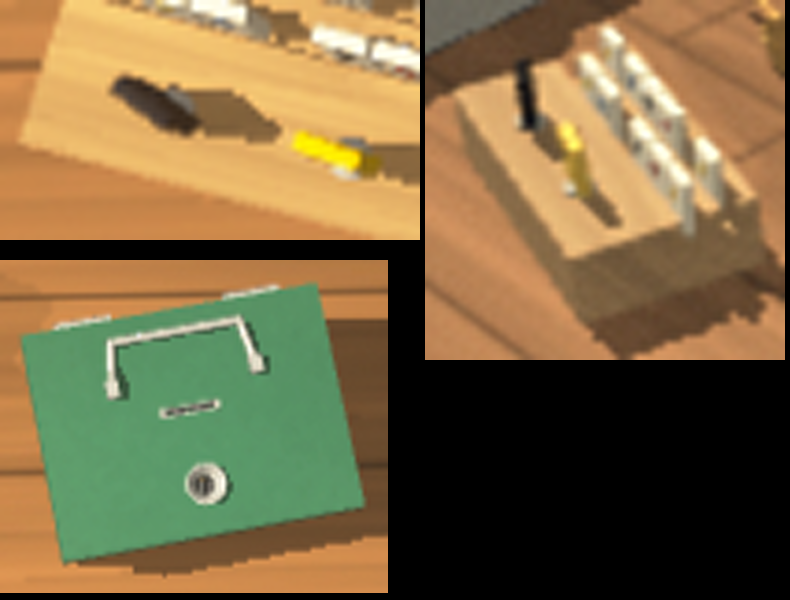

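Black head at about (101,202) and yellow at about (131,210) in the top view, with the black head twisted a little relative to the stand. The lock mouth is at (300.7,195.5). I'll fit the head and lock to both views.

```bash
cat > fit.py <<'E'
from h import *
from scipy.optimize import minimize
np.set_printoptions(precision=4,suppress=True)
I={n:env.get_image(n) for n in("top","side")}
reg={"top":(88,190,114,212),"side":(156,144,170,164)}
regY={"top":(118,198,142,220),"side":(163,154,178,174)}
def mask(n,col):
    hsv=cv2.cvtColor(I[n]["image"],cv2.COLOR_BGR2HSV);x0,y0,x1,y1=(reg if col=="k" else regY)[n]
    m=(hsv[...,2]<85)if col=="k" else((abs(hsv[...,0].astype(int)-28)<5)&(hsv[...,1]>200)&(hsv[...,2]>110))
    o=np.zeros(m.shape,np.uint8);o[y0:y1,x0:x1]=m[y0:y1,x0:x1];return o
def cost(p,col,views,S=8):
    x,y,a=p;c,s=np.cos(a),np.sin(a);e=0
    P=[[x+u*c-v*s,y+u*s+v*c,z] for u in(-.015,.015) for v in(-.0045,.0045) for z in(.052,.086)]
    for n in views:
        m=cv2.resize(MM[n,col],None,fx=S,fy=S,interpolation=cv2.INTER_LINEAR)
        q=np.array([proj(I[n],w) for w in P]);r=np.zeros_like(m)
        cv2.fillConvexPoly(r,cv2.convexHull(((q+.5)*S).astype(np.int32)),1)
        e+=1-(m&r).sum()/max(1,(m|r).sum())
    return e
MM={(n,c):mask(n,c) for n in I for c in"ky"}
print({k:int(v.sum()) for k,v in MM.items()})
for col,x0 in(("k",(.52,.305)),("y",(.49,.23))):
    for V in(("top",),("top","side")):
        b=min((minimize(cost,[*x0,np.radians(d)],(col,V),method="Nelder-Mead",options=dict(initial_simplex=[[x0[0]+i,x0[1]+j,np.radians(d)+k] for i,j,k in((0,0,0),(.015,0,0),(0,.015,0),(0,0,.4))])) for d in(50,75,100)),key=lambda r:r.fun)
        print(col,V,b.x[:2],np.degrees(b.x[2]),b.fun)
q=[at_z(I["top"],p,.09)[:2] for p in([342,200],[262,215],[251,156],[329,142])]
print("lid",q,"yaw y-edge",np.degrees(np.arctan2(*(q[2]-q[3])[::-1]))-90,"x-edge",np.degrees(np.arctan2(*(q[2]-q[1])[::-1])))
print("lock top",at_z(I["top"],(300.7,195.5),.096),"side",at_z(I["side"],(268.5,215.2),.096))
E
python3 fit.py
```

```text
{('top', 'k'): 48, ('top', 'y'): 33, ('side', 'k'): 30, ('side', 'y'): 0}
k ('top',) [0.5113 0.3102] 61.87643985076528 0.37398024903392013
k ('top', 'side') [0.5121 0.3098] 58.82228194260569 0.7538775134856676
y ('top',) [0.4893 0.2337] 73.74206986118948 0.4591836734693877
y ('top', 'side') [0.4893 0.2337] 73.74206986118948 1.4591836734693877
lid [array([ 0.5013, -0.3007]), array([ 0.4679, -0.099 ]), array([ 0.6181, -0.075 ]), array([ 0.6508, -0.2752])] yaw y-edge 9.29799177455294 x-edge 9.10383837863805
lock top [ 0.5141 -0.1965  0.096 ] side [ 0.5121 -0.2003  0.096 ]
```

```bash
cat > go.py <<'E'
# usage: go.py x y z yaw(deg of tool y, mod 180 nearest unless 'abs') -> shift in tool axes + rotvec
import sys
from h import *
from scipy.spatial.transform import Rotation as R
np.set_printoptions(precision=4,suppress=True)
s=env.observe();T=np.array(s["tool_rot"]);p=np.array(s["position"])
x,y,z,a=map(float,sys.argv[1:5]);cur=np.degrees(np.arctan2(T[1,1],T[0,1]))
d=(a-cur+90)%180-90
if len(sys.argv)>5:d+=float(sys.argv[5])
c=np.radians(cur+d);ty=np.array([np.cos(c),np.sin(c),0]);tz=np.array([0,0,-1.]);G=np.c_[np.cross(ty,tz),ty,tz]
print("pos",p,"yaw y",round(cur,2),"tilt",T[:,2],"q6",s["q"][5],"d yaw",round(d,1),"F",np.array(s["ft_force"]),"grip",s["grip_width"],s["gripper_force"],"t",s["time_s"])
print("shift",T.T@(np.array([x,y,z])-p),"rot",R.from_matrix(T.T@G).as_rotvec())
E
python3 go.py 0.5115 0.310 0.16 152
```

```text
pos [0.1545 0.5278 0.2483] yaw y 73.68 tilt [-0.  0. -1.] q6 -12.336154689786094 d yaw 78.3 F [-0.4614  0.063   0.051 ] grip 0.08540802052740375 0.0 t 1.6
shift [-0.4038 -0.1088  0.0883] rot [ 0.      0.     -1.3669]
```

```bash
python3 -m pendant '[[0.4,-0.05,-0.014,0.01,0,0,-0.17],[0.4,-0.10,-0.027,0.02,0,0,-0.34],[0.4,-0.15,-0.041,0.03,0,0,-0.51],[0.4,-0.20,-0.054,0.04,0,0,-0.68],[0.4,-0.25,-0.068,0.05,0,0,-0.85]]' 60; python3 go.py 0.5115 0.310 0.13 152
```

```text
time_s: 2.22
position: [0.3767, 0.3913, 0.1981]
tool_rot: [[-0.841, -0.54, 0.0], [-0.54, 0.841, 0.0], [-0.0, 0.0, -1.0]]
ft_force: [-0.0, 0.3, 0.0]
grip_width: 0.0343
gripper_force: 0.0
pos [0.3767 0.3913 0.1981] yaw y 122.71 tilt [ 0.0003  0.0003 -1.    ] q6 -89.1120006550542 d yaw 29.3 F [-0.005   0.258   0.0034] grip 0.034275163467289975 0.0 t 2.225
shift [-0.0694 -0.1413  0.0681] rot [-0.      0.0004 -0.5113]
```

```bash
python3 -m pendant '[[0.4,-0.02,-0.04,0.01,0,0,-0.17],[0.4,-0.045,-0.09,0.04,0,0,-0.34],[0.4,-0.069,-0.141,0.068,0,0,-0.511],[0.4,-0.069,-0.141,0.068,0,0,-0.511]]'; python3 go.py 0.5115 0.310 0.072 152
python3 - <<'E'
from h import *
I={n:env.get_image(n) for n in("top","side")}
a=I["top"]["image"][165:235,70:160];b=I["side"]["image"][125:195,130:205]
A=cv2.resize(a,None,fx=4.4,fy=4.4,interpolation=cv2.INTER_CUBIC);B=cv2.resize(b,None,fx=5,fy=5,interpolation=cv2.INTER_CUBIC)
W=np.zeros((360,780,3),np.uint8);W[:A.shape[0],:A.shape[1]]=A;W[:B.shape[0],400:400+B.shape[1]]=B;cv2.imwrite("pics/m2.png",W)
E
```

```text
time_s: 2.72
position: [0.5111, 0.3077, 0.1278]
tool_rot: [[-0.477, -0.879, -0.003], [-0.879, 0.477, -0.002], [0.003, 0.002, -1.0]]
ft_force: [-0.7, 0.3, 0.6]
grip_width: 0.0342
gripper_force: 0.0
pos [0.5111 0.3077 0.1278] yaw y 151.52 tilt [-0.0032 -0.0016 -1.    ] q6 -131.81731041466557 d yaw 0.5 F [-0.7341  0.3332  0.578 ] grip 0.03422012036673237 0.0 t 2.725
shift [-0.0024  0.0006  0.0558] rot [ 0.002  -0.0029 -0.0084]
```

View pics/m2.png

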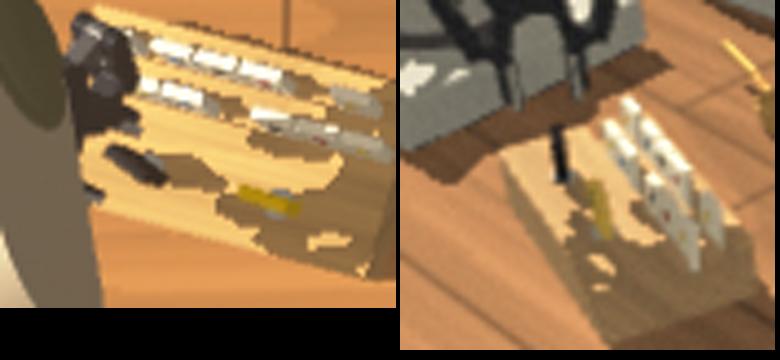

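The fingers straddle the black key (crop about 135,165 top and 560,155 side), clear of the tiles. I'll descend and close.

```bash
python3 -m pendant '[[0.4,-0.002,0,0.028,0,0,-0.008],[0.4,-0.002,0,0.056,0,0,-0.008],[0.4,-0.002,0,0.056,0,0,-0.008]]'; python3 go.py 0.5115 0.310 0.072 152;python3 -m pendant '[[0.25,0,0,0,0,0,0],[0.15,0,0,0,0,0,0],[0.05,0,0,0,0,0,0],[0.0,0,0,0,0,0,0],[0.0,0,0,0,0,0,0]]' 50; python3 go.py 0.5115 0.310 0.072 152
```

```text
time_s: 3.2
position: [0.5085, 0.3127, 0.0738]
tool_rot: [[-0.467, -0.884, -0.003], [-0.884, 0.467, -0.001], [0.002, 0.002, -1.0]]
ft_force: [-0.3, 0.9, 0.3]
grip_width: 0.0342
gripper_force: 0.0
pos [0.5085 0.3127 0.0738] yaw y 152.17 tilt [-0.0025 -0.0008 -1.    ] q6 -131.93353999651384 d yaw -0.2 F [-0.3092  0.9135  0.261 ] grip 0.03419064702468958 0.0 t 3.2
shift [ 0.001  -0.004   0.0018] rot [ 0.0019 -0.0019  0.0029]
time_s: 3.82
position: [0.5109, 0.3121, 0.0757]
tool_rot: [[-0.468, -0.884, 0.003], [-0.884, 0.468, 0.001], [-0.002, -0.002, -1.0]]
ft_force: [0.7, -0.1, 6.5]
grip_width: 0.0084
gripper_force: 52.3
pos [0.5109 0.3121 0.0757] yaw y 152.11 tilt [ 0.0028  0.0009 -1.    ] q6 -131.99562190132033 d yaw -0.1 F [ 0.7079 -0.1222  6.5415] grip 0.00841379725283784 52.261648178100586 t 3.825
shift [ 0.0016 -0.0015  0.0037] rot [-0.002   0.0021  0.0018]
```

```bash
python3 -m pendant '[[0,0,0,-0.02,0,0,0],[0,0,0,-0.05,0,0,0],[0,0,0,-0.09,0,0,0],[0,0,0,-0.13,0,0,0],[0,0,0,-0.13,0,0,0]]'; python3 go.py 0.513 -0.198 0.20 99
python3 - <<'E'
from h import *
I={n:env.get_image(n) for n in("top","side")}
for n in I: print(n,[(np.round(x["centre"],1).tolist(),round(x["conf"],2)) for x in env.tip_of(n,"key")[:2]])
p=env.observe()["position"];t=proj(I["side"],[p[0],p[1],p[2]-.066]).astype(int);print(t)
c=I["side"]["image"][t[1]-60:t[1]+25,t[0]-40:t[0]+40];cv2.imwrite("pics/m3.png",cv2.resize(c,None,fx=6,fy=6,interpolation=cv2.INTER_CUBIC))
E
```

```text
time_s: 4.45
position: [0.5109, 0.3124, 0.2076]
tool_rot: [[-0.468, -0.884, 0.006], [-0.884, 0.468, 0.002], [-0.005, -0.004, -1.0]]
ft_force: [0.0, -0.6, -1.0]
grip_width: 0.0081
gripper_force: 51.3
pos [0.5109 0.3124 0.2076] yaw y 152.12 tilt [ 0.0058  0.0023 -1.    ] q6 -131.9960515710882 d yaw -53.1 F [ 0.0464 -0.6423 -1.0377] grip 0.008094279564021107 51.28865361213684 t 4.45
shift [ 0.4502 -0.2405  0.0064] rot [-0.0015  0.0063  0.9271]
top [([89.1, 199.8], 0.43)]
side [([243.4, 165.3], 0.55), ([159.1, 138.6], 0.39)]
[157 139]
```

View pics/m3.png

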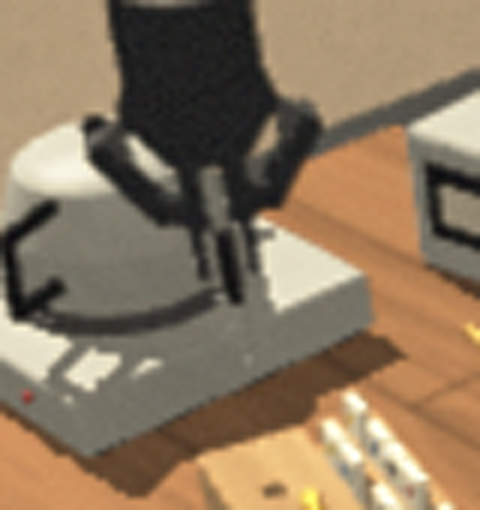

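The key is held upright and the hole it came from is empty. Next, over to the lock.

```bash
python3 -m pendant '[[0,0.03,-0.016,0,0,0,0.1],[0,0.08,-0.043,0,0,0,0.22],[0,0.13,-0.07,0,0,0,0.33],[0,0.18,-0.096,0,0,0,0.45],[0,0.23,-0.123,0,0,0,0.56]]'; python3 go.py 0.513 -0.198 0.19 99
```

```text
time_s: 5.28
position: [0.5106, 0.0495, 0.2033]
tool_rot: [[-0.868, -0.497, -0.002], [-0.497, 0.868, 0.0], [0.002, 0.001, -1.0]]
ft_force: [0.1, 0.4, -0.9]
grip_width: 0.0079
gripper_force: 51.2
pos [0.5106 0.0495 0.2033] yaw y 119.83 tilt [-0.0021  0.0004 -1.    ] q6 -127.53458287089742 d yaw -20.8 F [ 0.1423  0.3674 -0.8984] grip 0.007934192866056173 51.23142421245575 t 5.275
shift [ 0.121  -0.2159  0.0132] rot [ 0.001  -0.0018  0.3635]
```

```bash
python3 -m pendant '[[0,0.025,-0.045,0.003,0,0,0.1],[0,0.05,-0.09,0.006,0,0,0.2],[0,0.08,-0.14,0.01,0,0,0.3],[0,0.11,-0.19,0.013,0,0,0.363],[0,0.121,-0.216,0.013,0,0,0.363]]'; python3 -m pendant '[[0,0,0,0,0,0,0]]'; python3 go.py 0.513 -0.198 0.19 99
python3 - <<'E'
from h import *
I={n:env.get_image(n) for n in("top","side")}
for n in I:
  for t in("key","lock_mouth"): print(n,t,[(np.round(x["centre"],1).tolist(),round(x["conf"],2)) for x in env.tip_of(n,t)[:2]])
p=env.observe()["position"]
for z in(.066,.070): print([proj(I[n],[p[0],p[1],p[2]-z]).round(1).tolist() for n in I])
W=np.zeros((440,790,3),np.uint8)
A=cv2.resize(I["top"]["image"][165:225,265:335],None,fx=5.5,fy=5.5,interpolation=cv2.INTER_CUBIC);B=cv2.resize(I["side"]["image"][145:235,225:310],None,fx=4.6,fy=4.6,interpolation=cv2.INTER_CUBIC)
W[:A.shape[0],:A.shape[1]]=A;W[:B.shape[0],395:395+B.shape[1]]=B[:, :391+4][:440];cv2.imwrite("pics/m4.png",W)
E
```

```text
time_s: 5.9
position: [0.5138, -0.199, 0.1898]
tool_rot: [[-0.988, -0.157, -0.002], [-0.157, 0.988, 0.001], [0.002, 0.002, -1.0]]
ft_force: [0.4, 0.3, 0.3]
grip_width: 0.0076
gripper_force: 51.2
time_s: 6.02
position: [0.5142, -0.198, 0.1899]
tool_rot: [[-0.987, -0.158, -0.002], [-0.158, 0.987, 0.001], [0.002, 0.002, -1.0]]
ft_force: [-0.7, 0.3, -0.0]
grip_width: 0.0082
gripper_force: 51.2
pos [ 0.5142 -0.198   0.1899] yaw y 99.07 tilt [-0.0019  0.0013 -1.    ] q6 -132.44588242841832 d yaw -0.1 F [-0.7092  0.3351 -0.0052] grip 0.008218150429445507 51.193150877952576 t 6.025
shift [ 0.0012  0.0002 -0.0001] rot [ 0.0015 -0.0017  0.0013]
top key [([376.8, 203.6], 0.59), ([182.9, 119.9], 0.33)]
top lock_mouth [([298.5, 196.5], 0.73), ([126.7, 201.0], 0.62)]
side key [([268.0, 209.5], 0.65), ([329.8, 284.3], 0.32)]
side lock_mouth [([268.9, 215.8], 0.9)]
[[301.9, 193.9], [268.1, 206.1]]
[[301.6, 194.1], [268.0, 207.2]]
```

View pics/m4.png

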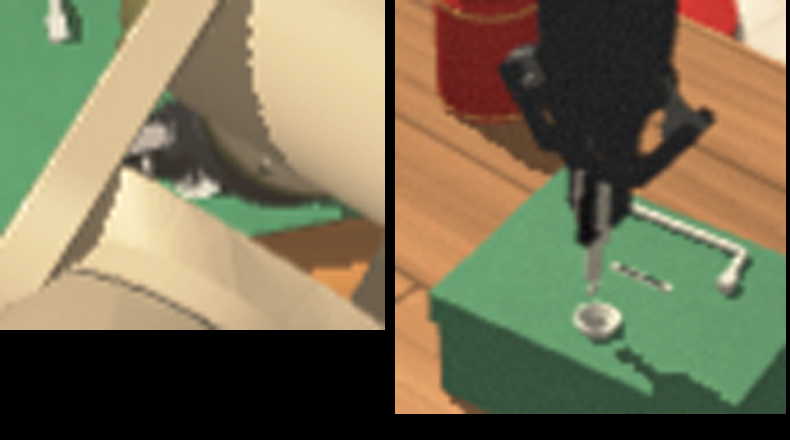

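The side view shows the tip at about (267.9,209) just above the mouth at (269,215.4), and in the top view the arm hides the lock. I'll compare the mouth with the tip in the same side camera.

```bash
python3 - <<'E'
from h import *
np.set_printoptions(precision=4,suppress=True)
I=env.get_image("side")
for px in((269.1,215.0),(268.9,215.8),(268.9,215.4)): print(px,at_z(I,px,.096))
for p in((.5141,-.1965,.096),(.5142,-.198,.096),(.5142,-.198,.115)):print(p,proj(I,p))
for px in((267.8,208.7),(268,209.5)): print("tip if z=.119",at_z(I,px,.119),".114",at_z(I,px,.114))
E
```

```text
(269.1, 215.0) [ 0.5139 -0.201   0.096 ]
(268.9, 215.8) [ 0.511  -0.2027  0.096 ]
(268.9, 215.4) [ 0.5122 -0.2017  0.096 ]
(0.5141, -0.1965, 0.096) [267.9534 214.222 ]
(0.5142, -0.198, 0.096) [268.3793 214.4501]
(0.5142, -0.198, 0.115) [268.5866 209.4085]
tip if z=.119 [ 0.5115 -0.1973  0.119 ] .114 [ 0.5158 -0.1937  0.114 ]
tip if z=.119 [ 0.5093 -0.1999  0.119 ] .114 [ 0.5137 -0.1963  0.114 ]
```

```bash
python3 go.py 0.515 -0.1997 0.175 99 | tail -1; python3 -m pendant '[[0,-0.0005,-0.002,0.008,0,0,0],[0,-0.0005,-0.002,0.015,0,0,0],[0,-0.0005,-0.002,0.015,0,0,0]]'; python3 go.py 0.515 -0.1997 0.175 99
python3 - <<'E'
from h import *
I={n:env.get_image(n) for n in("side",)}
for n in I:
  for t in("key","lock_mouth"): print(n,t,[(np.round(x["centre"],1).tolist(),round(x["conf"],2)) for x in env.tip_of(n,t)[:2]])
cv2.imwrite("pics/m5.png",cv2.resize(I["side"]["image"][180:230,240:300],None,fx=12,fy=12,interpolation=cv2.INTER_CUBIC))
E
```

```text
shift [ 0.0004 -0.0042  0.0164] rot [0.0001 0.     0.0054]
time_s: 6.75
position: [0.5152, -0.1981, 0.1755]
tool_rot: [[-0.987, -0.16, -0.001], [-0.16, 0.987, 0.001], [0.001, 0.001, -1.0]]
ft_force: [-1.1, 0.3, -0.9]
grip_width: 0.0086
gripper_force: 51.2
pos [ 0.5152 -0.1981  0.1755] yaw y 99.24 tilt [-0.0014  0.0009 -1.    ] q6 -132.56129773863688 d yaw -0.2 F [-1.1117  0.2798 -0.9444] grip 0.008573165973072575 51.19356572628021 t 6.75
shift [ 0.0004 -0.0016  0.0005] rot [ 0.0011 -0.0012  0.0041]
side key [([155.6, 216.1], 0.66), ([269.8, 211.9], 0.65)]
side lock_mouth [([268.9, 212.8], 0.85)]
```

View pics/m5.png

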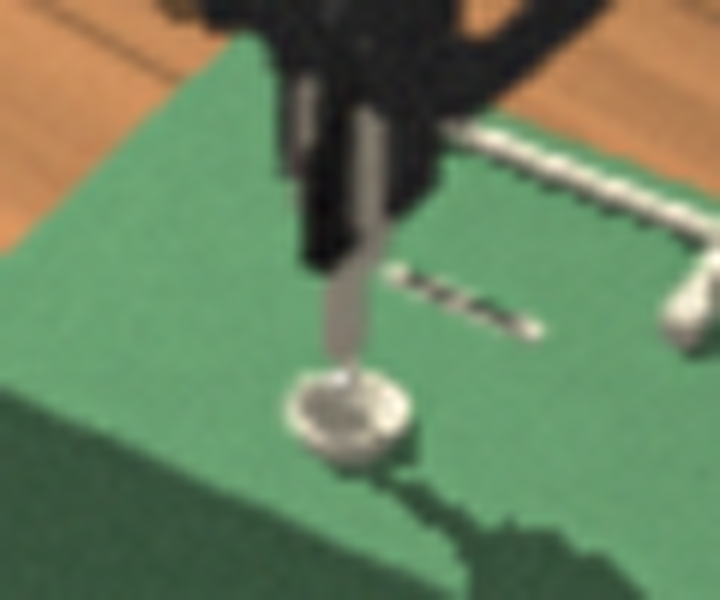

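The shank sits at column ≈347 in the crop and the ring's centre at ≈349, row ≈405. Once the near rim of the shoulder is allowed for, the key is on the axis. Next is a guarded descent.

```bash
python3 -m pendant '[[0,0,0,0.003,0,0,0],[0,0,0,0.006,0,0,0],[0,0,0,0.009,0,0,0],[0,0,0,0.009,0,0,0]]';python3 -m pendant '[[0,0,0,0.002,0,0,0],[0,0,0,0.004,0,0,0],[0,0,0,0.004,0,0,0]]'
```

```text
time_s: 7.4
position: [0.5154, -0.1982, 0.1671]
tool_rot: [[-0.987, -0.161, -0.0], [-0.161, 0.987, 0.0], [0.0, 0.0, -1.0]]
ft_force: [0.2, -0.7, -0.9]
grip_width: 0.0081
gripper_force: 51.2
time_s: 7.78
position: [0.5155, -0.1983, 0.1633]
tool_rot: [[-0.987, -0.16, 0.0], [-0.16, 0.987, -0.0], [-0.0, -0.0, -1.0]]
ft_force: [0.7, -0.6, 0.3]
grip_width: 0.0081
gripper_force: 51.4
```

```bash
for i in 1 2 3; do python3 -m pendant '[[0,0,0,0.002,0,0,0],[0,0,0,0.003,0,0,0],[0,0,0,0.003,0,0,0]]' | grep -E "posi|ft_f"; done
```

```text
position: [0.5163, -0.1985, 0.1612]
ft_force: [3.8, 1.2, 5.1]
position: [0.5166, -0.1986, 0.1586]
ft_force: [3.3, 1.0, 7.9]
position: [0.5165, -0.1981, 0.1543]
ft_force: [7.6, 1.8, -1.6]
```

```bash
python3 -m pendant '[[0,-0.0015,0,0,0,0,0],[0,-0.0015,0,0,0,0,0]]' | grep -E "posi|ft_f";  python3 -m pendant '[[0,0,0,0.001,0,0,0],[0,0,0,0.002,0,0,0],[0,0,0,0.002,0,0,0]]' | grep -E "posi|ft_f|rot"
```

```text
position: [0.5171, -0.198, 0.1541]
ft_force: [2.8, 1.0, -0.2]
position: [0.517, -0.1981, 0.1523]
tool_rot: [[-0.987, -0.16, 0.0], [-0.16, 0.987, -0.0], [-0.0, -0.0, -1.0]]
ft_force: [3.7, 0.6, 0.7]
```

```bash
python3 -m pendant '[[0,-0.001,0,0,0,0,0],[0,-0.001,0,0.001,0,0,0],[0,-0.001,0,0.001,0,0,0]]' | grep -E "posi|ft_f"; for i in 1 2; do python3 -m pendant '[[0,0,0,0.001,0,0,0],[0,0,0,0.001,0,0,0]]' | grep -E "posi|ft_f|rot"; done
```

```text
position: [0.5175, -0.1978, 0.151]
ft_force: [0.7, 0.4, -0.8]
position: [0.5176, -0.1978, 0.1501]
tool_rot: [[-0.987, -0.161, -0.001], [-0.161, 0.987, 0.0], [0.001, 0.0, -1.0]]
ft_force: [0.2, -0.1, -0.9]
position: [0.5178, -0.1979, 0.1493]
tool_rot: [[-0.987, -0.16, -0.0], [-0.16, 0.987, 0.0], [0.0, 0.0, -1.0]]
ft_force: [-0.3, -0.3, 0.4]
```

```bash
for i in 1 2 3; do python3 -m pendant '[[0,0,0,0.001,0,0,0],[0,0,0,0.001,0,0,0]]' | grep -E "posi|ft_f"; done
```

```text
position: [0.5179, -0.1979, 0.1484]
ft_force: [-0.3, 0.3, 0.7]
position: [0.5179, -0.1979, 0.1473]
ft_force: [-0.7, 0.1, 1.4]
position: [0.5179, -0.1979, 0.1464]
ft_force: [-1.0, 0.5, 2.8]
```

```bash
python3 -m pendant '[[0,0,0,0.001,0,0,0],[0,0,0,0.0015,0,0,0]]' | grep -E "posi|ft_f"; for i in 1 2; do python3 -m pendant '[[0,0,0,0,0,0,-0.05],[0,0,0,0,0,0,-0.1],[0,0,0,0,0,0,-0.15]]' | grep -E "posi|ft_f";python3 -c "from h import *;print(env.observe()['wrist_torque'])"; done
```

```text
position: [0.5179, -0.1979, 0.1449]
ft_force: [-1.4, 0.8, 4.3]
position: [0.5177, -0.1974, 0.1448]
ft_force: [-1.3, 3.6, 4.8]
[ 0.6980336   0.34983457 -0.00117662]
position: [0.5181, -0.1979, 0.1451]
ft_force: [-0.8, 1.4, 4.3]
[ 0.24106253  0.18722476 -0.02593961]
```

```bash
for i in 1 2; do python3 -m pendant '[[0,0,0,0,0,0,-0.04],[0,0,0,0,0,0,-0.08],[0,0,0,0,0,0,-0.12]]' | grep -E "posi|ft_f";python3 -c "from h import *;print(env.observe()['wrist_torque'])"; done; python3 go.py 0.518 -0.198 0.145 99
```

```text
position: [0.5179, -0.1976, 0.145]
ft_force: [-0.4, 2.6, 5.4]
[ 0.46522404  0.28862338 -0.03355164]
position: [0.5179, -0.1974, 0.1449]
ft_force: [-1.1, 2.8, 6.1]
[0.70949338 0.27833429 0.05732182]
pos [ 0.5179 -0.1974  0.1449] yaw y 130.25 tilt [ 0.     0.001 -1.   ] q6 -163.3984162864509 d yaw -31.3 F [-1.114   2.7935  6.1047] grip 0.007992979872259057 52.02775955200195 t 12.9
shift [ 0.0003 -0.0005 -0.0001] rot [0.0009 0.0004 0.5455]
```

```bash
python3 -m pendant '[[0,-0.0005,0.0005,0,0,0,0.05],[0,-0.0005,0.0005,0,0,0,0.1],[0,-0.0005,0.0005,0,0,0,0.15],[0,-0.0005,0.0005,0,0,0,0.2]]' | grep -E "posi|ft_f";python3 -c "from h import *;print(env.observe()['wrist_torque'])"; for i in 1 2 3 4; do python3 -m pendant '[[0,0,0,0,0,0,0.05],[0,0,0,0,0,0,0.1],[0,0,0,0,0,0,0.15]]' | grep -E "posi|ft_f";python3 -c "from h import *;print(env.observe()['wrist_torque'])"; done; python3 go.py 0.518 -0.198 0.145 99
```

```text
position: [0.5185, -0.1977, 0.1452]
ft_force: [-0.6, 0.2, 5.4]
[-0.19528071 -0.07241431  0.05829921]
position: [0.5186, -0.1979, 0.1453]
ft_force: [-0.4, -1.2, 4.7]
[-0.38256831 -0.13981465  0.00440755]
position: [0.5186, -0.198, 0.1453]
ft_force: [1.1, -2.1, 4.4]
[-0.45018815 -0.12510796  0.01128213]
position: [0.5182, -0.1974, 0.1448]
ft_force: [0.2, 0.0, -0.6]
[0.03726631 0.00855683 0.02993029]
position: [0.5179, -0.1972, 0.1443]
ft_force: [0.1, -0.0, -1.6]
[-0.00560162 -0.00624191  0.00719776]
pos [ 0.5179 -0.1972  0.1443] yaw y 84.24 tilt [-0.0005  0.0002 -1.    ] q6 -117.32788315100663 d yaw 14.8 F [ 0.1027 -0.025  -1.6055] grip 0.008313698471901427 51.19475841522217 t 14.9
shift [-0.0002 -0.0008 -0.0007] rot [ 0.0003 -0.0005 -0.2576]
```

```bash
python3 -m pendant '[[0,0,0,0.001,0,0,0],[0,0,0,0.002,0,0,0],[0,0,0,0.002,0,0,0]]' | grep -E "posi|ft_f";python3 -c "from h import *;print(env.observe()['wrist_torque'])"
```

```text
position: [0.5179, -0.1972, 0.1426]
ft_force: [-0.1, 0.1, 0.1]
[-0.01400696 -0.02882452  0.02129561]
```

```bash
for i in 1 2; do python3 -m pendant '[[0,0,0,0.001,0,0,0],[0,0,0,0.002,0,0,0],[0,0,0,0.002,0,0,0]]' | grep -E "posi|ft_f";python3 -c "from h import *;print(env.observe()['wrist_torque'])"; done
```

```text
position: [0.5179, -0.1972, 0.1408]
ft_force: [0.6, -0.1, -0.9]
[0.02405813 0.02768113 0.06176757]
position: [0.5179, -0.1972, 0.1387]
ft_force: [-0.3, -0.8, -0.4]
[ 0.02108752 -0.00798231 -0.03941326]
```

```bash
for i in 1 2 3; do python3 -m pendant '[[0,0,0,0.001,0,0,0],[0,0,0,0.001,0,0,0]]' | grep -E "posi|ft_f"; done
```

```text
position: [0.5179, -0.1972, 0.1378]
ft_force: [-0.7, 0.8, -0.1]
position: [0.518, -0.1972, 0.1369]
ft_force: [0.8, 0.7, 0.7]
position: [0.518, -0.1972, 0.1359]
ft_force: [0.4, 0.0, 2.0]
```

```bash
for i in 1 2; do python3 -m pendant '[[0,0,0,0.001,0,0,0],[0,0,0,0.001,0,0,0]]' | grep -E "posi|ft_f"; done; python3 go.py 0.518 -0.197 0.135 99;python3 -c "from h import *;print(env.observe()['wrist_torque'])"
```

```text
position: [0.518, -0.1972, 0.1349]
ft_force: [0.8, 0.3, 2.7]
position: [0.518, -0.1973, 0.1339]
ft_force: [-0.5, 0.2, 3.7]
pos [ 0.518  -0.1973  0.1339] yaw y 84.34 tilt [ 0.0003 -0.0002 -1.    ] q6 -117.42011216683588 d yaw 14.7 F [-0.4594  0.1778  3.7152] grip 0.00828658691820684 51.786314249038696 t 17.275
shift [ 0.0001  0.0003 -0.0011] rot [-0.0002  0.0003 -0.2559]
[0.0331735  0.05942968 0.04036952]
```

```bash
for i in 1 2 3 4; do python3 -m pendant '[[0,0,0,0,0,0,0.1],[0,0,0,0,0,0,0.2],[0,0,0,0,0,0,0.3],[0,0,0,0,0,0,0.4]]' | grep -E "posi|ft_f";python3 -c "from h import *;print(env.observe()['wrist_torque'])"; done;  python3 go.py 0.518 -0.197 0.135 -6
```

```text
position: [0.5178, -0.1979, 0.134]
ft_force: [-2.1, -3.1, 4.5]
[-0.65839342  0.46344394  0.05694992]
position: [0.5175, -0.1982, 0.1339]
ft_force: [-3.3, -4.1, 4.1]
[-1.03446508  0.80709515  0.04454369]
position: [0.517, -0.1985, 0.1338]
ft_force: [-6.1, -6.3, 3.4]
[-1.32811551  1.26708552  0.10548229]
position: [0.5166, -0.1985, 0.1337]
ft_force: [-7.1, -7.3, 3.3]
[-1.4021554   1.61137825  0.04663615]
pos [ 0.5166 -0.1985  0.1337] yaw y -7.51 tilt [-0.0037 -0.0024 -1.    ] q6 -25.565299899601996 d yaw 1.5 F [-7.0593 -7.3477  3.3379] grip 0.007974914518003445 51.89325213432312 t 19.275
shift [ 0.0017  0.0012 -0.0013] rot [-0.0034  0.0029 -0.0264]
```

```bash
python3 -m pendant '[[0,-0.0008,-0.0005,0,0,0,0],[0,-0.0016,-0.0011,0,0,0,0],[0,-0.0016,-0.0011,0,0,0,0.08],[0,-0.0016,-0.0011,0,0,0,0.15],[0,-0.0016,-0.0011,0,0,0,0.15]]' | grep -E "posi|ft_f"; python3 go.py 0.518 -0.197 0.135 -6;python3 -c "from h import *;print(env.observe()['wrist_torque'])"
```

```text
position: [0.5159, -0.199, 0.1337]
ft_force: [-5.2, -3.2, 4.7]
pos [ 0.5159 -0.199   0.1337] yaw y -15.96 tilt [-0.0021 -0.0005 -1.    ] q6 -17.318604281505962 d yaw 10.0 F [-5.2472 -3.1551  4.7392] grip 0.008059786262819777 51.825764179229736 t 19.9
shift [ 0.0025  0.0015 -0.0013] rot [-0.0019  0.0009 -0.1739]
[-0.53907359  1.04179294  0.02605357]
```

```bash
python3 -m pendant '[[0,-0.0008,-0.0008,-0.001,0,0,0],[0,-0.0008,-0.0008,-0.001,0,0,0]]' | grep -E "posi|ft_f"; python3 -m pendant '[[0.15,0,0,0,0,0,0],[0.25,0,0,0,0,0,0],[0.35,0,0,0,0,0,0],[0.4,0,0,0,0,0,0]]' 20; python3 - <<'E'
from h import *
I=env.get_image("side")
cv2.imwrite("pics/m6.png",cv2.resize(I["image"][175:230,235:300],None,fx=10,fy=10,interpolation=cv2.INTER_CUBIC))
E
```

```text
position: [0.5156, -0.1991, 0.1348]
ft_force: [-1.7, -1.6, 2.1]
time_s: 20.65
position: [0.5157, -0.1991, 0.1348]
tool_rot: [[0.274, 0.962, 0.0], [0.962, -0.274, 0.0], [0.0, 0.0, -1.0]]
ft_force: [0.0, -0.9, -0.4]
grip_width: 0.034
gripper_force: 0.0
```

View pics/m6.png

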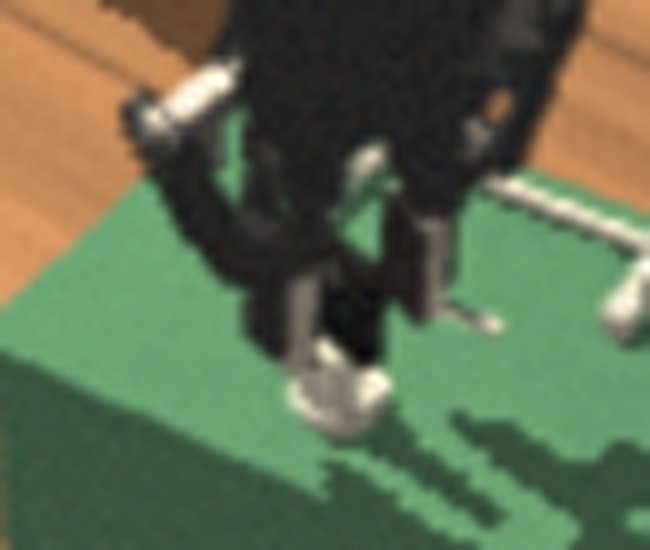

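The key sits deep in the lock (head at about 350,310 in the crop, collar close to the mouth) and the fingers are open clear of it. I'll retreat straight up.

```bash
python3 -m pendant '[[0.4,0,0,-0.02,0,0,0],[0.4,0,0,-0.05,0,0,0],[0.4,0,0,-0.1,0,0,0],[0.4,0,0,-0.15,0,0,0],[0.4,0,0,-0.15,0,0,0]]' | grep -E "posi|ft_f"; python3 - <<'E'
from h import *
I=env.get_image("side")
cv2.imwrite("pics/m7.png",cv2.resize(I["image"][175:230,235:300],None,fx=10,fy=10,interpolation=cv2.INTER_CUBIC))
E
```

```text
position: [0.5166, -0.1997, 0.2886]
ft_force: [0.5, -0.1, -0.2]
```

View pics/m7.png

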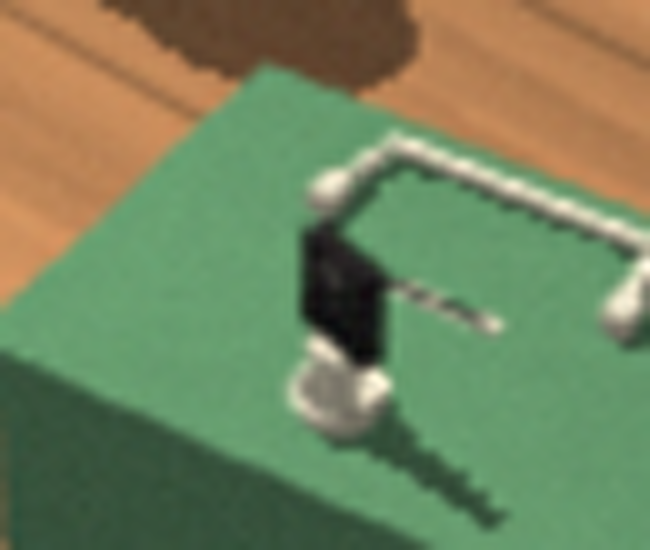

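The black head stands upright in the lock at about (343,295) in the crop, parallel to the bail, so it has made its quarter turn. Nothing is touching it, so I'll hand in.

```bash
python3 -c "from rig import env;print(env.close_job())"
```

```text
the job is handed in; nothing more can be done
None
```

The job is handed in, though no verdict came back: the black-headed key found the keyway, went fully home on light pressure, was turned about 100° clockwise and stands released in the lock; nothing else on the table was knowingly touched.

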